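# Find and release the latched key on the stirrer's control box

### The job

One of the four grey keys on the stirrer's white control box has been left latched down. With the fingertips tap all four keys lightly, one after another starting next to the round dial, so that none of them latches or releases; then press the latched key all the way in and let go so that it springs up, leaving all four keys up. Grasp nothing, and leave the things standing around where they are.

Things in the scene. Friction and masses are not known exactly. Their poses are not given: they have to be found in the camera images.
- panel: white control box, fixed to the bench, 150 mm (its x) by 360 mm (its y), flat top 50 mm above the bench. Origin at bench level under its centre, z up, x away from the robot, y along the row of keys. A round black dial (40 mm across, 18 mm high) stands at x -20, y +135 mm, so the dial end is the +y end. The four keys stand in a row at x -20 mm, y +52.5, -2.5, -57.5 and -112.5 mm; which key stands in which of these places changes from run to run.
- key_a_base: one of the four identical key units with its grey key cap (34 mm along the box's x, 26 mm along its y); a flat black frame 3 mm high surrounds the cap. Origin on the box's top face (50 mm above the bench), under the centre of the key; axes as the box's
- key_a_top (a point): centre of the top face of that unit's cap; it moves with the cap: 14 mm above the box's top when up, 11 mm when latched, 8 mm when pressed all the way
- key_a (a joint): how far that cap is in, in m: 0 up, 0.003 latched, 0.006 pressed all the way (hard stop). Push-push key: the spring pushes back with 2 N at 0, 5 N at 0.003, 8 N at 0.006, so a 3 N tap moves an up key about 1 mm and a latched key hardly at all. Pressing to 0.006 and letting go latches an up key and releases a latched one, which then rises to 0 when the finger withdraws. It latches or releases only past about 0.0054, with a little give-way. Press all the way with 12 to 15 N
- key_b_base: another key unit, the same as key_a_base
- key_b_top (a point): the same point on that unit's cap
- key_b (a joint): the same for that unit
- key_c_base: another key unit, the same as key_a_base
- key_c_top (a point): the same point on that unit's cap
- key_c (a joint): the same for that unit
- key_d_base: another key unit, the same as key_a_base
- key_d_top (a point): the same point on that unit's cap
- key_d (a joint): the same for that unit
- stir_bar: loose white rod 30 mm long, 8 mm thick, lying on top of the control box behind the keys; origin on its underside
- weigh_jar: small glass jar with white cap, 28 mm across, 36 mm high, standing on top of the control box behind the keys; origin under its centre
- beaker: glass beaker, 66 mm across, 85 mm high, on the bench beside the +y end of the control box; origin under its centre
- flask: green glass conical flask, 76 mm across the foot, 104 mm high, on the bench beside the -y end of the box; origin under its centre
- spatula: steel laboratory spatula, a 175 mm long flat bar 4 mm thick, lying on the bench between robot and box; origin on its underside
- vial: small amber bottle, 28 mm across, 50 mm high, on the bench beyond the box; origin under its centre
- reagent: amber reagent bottle, 60 mm across, 110 mm high, on the bench beyond the box; origin under its centre

How it is judged (in metres and radians):
On the way, in this order (a step that is already met when the one before it is completed fails the run):
1. the first key counted from the dial is tapped with the fingers (over 0.5 N) (((y of key_a_top in the frame of panel between 0.0325 and 0.0725 m and contact force between the fingers and key_a_base above 0.5 N) or (y of key_b_top in the frame of panel between 0.0325 and 0.0725 m and contact force between the fingers and key_b_base above 0.5 N) or (y of key_c_top in the frame of panel between 0.0325 and 0.0725 m and contact force between the fingers and key_c_base above 0.5 N) or (y of key_d_top in the frame of panel between 0.0325 and 0.0725 m and contact force between the fingers and key_d_base above 0.5 N))), for 0.02 s.
2. the second key counted from the dial is tapped with the fingers (over 0.5 N) (((y of key_a_top in the frame of panel between -0.0225 and 0.0175 m and contact force between the fingers and key_a_base above 0.5 N) or (y of key_b_top in the frame of panel between -0.0225 and 0.0175 m and contact force between the fingers and key_b_base above 0.5 N) or (y of key_c_top in the frame of panel between -0.0225 and 0.0175 m and contact force between the fingers and key_c_base above 0.5 N) or (y of key_d_top in the frame of panel between -0.0225 and 0.0175 m and contact force between the fingers and key_d_base above 0.5 N))), for 0.02 s.
3. the third key counted from the dial is tapped with the fingers (over 0.5 N) (((y of key_a_top in the frame of panel between -0.0775 and -0.0375 m and contact force between the fingers and key_a_base above 0.5 N) or (y of key_b_top in the frame of panel between -0.0775 and -0.0375 m and contact force between the fingers and key_b_base above 0.5 N) or (y of key_c_top in the frame of panel between -0.0775 and -0.0375 m and contact force between the fingers and key_c_base above 0.5 N) or (y of key_d_top in the frame of panel between -0.0775 and -0.0375 m and contact force between the fingers and key_d_base above 0.5 N))), for 0.02 s.
4. the fourth key counted from the dial is tapped with the fingers (over 0.5 N) (((y of key_a_top in the frame of panel between -0.1325 and -0.0925 m and contact force between the fingers and key_a_base above 0.5 N) or (y of key_b_top in the frame of panel between -0.1325 and -0.0925 m and contact force between the fingers and key_b_base above 0.5 N) or (y of key_c_top in the frame of panel between -0.1325 and -0.0925 m and contact force between the fingers and key_c_base above 0.5 N) or (y of key_d_top in the frame of panel between -0.1325 and -0.0925 m and contact force between the fingers and key_d_base above 0.5 N))), for 0.02 s.
5. then the latched key is pressed all the way in (over 5 mm) (value of joint any of key_a, key_b, key_c, key_d above 0.005 m), for 0.02 s.
At the end, for the whole second after the job is handed in: all four keys are up (each less than 1.2 mm in) and every loose thing is within 20 mm of where it stood (value of joint each of key_a, key_b, key_c, key_d below 0.0012 m and distance of each of stir_bar, weigh_jar, beaker, flask, spatula, vial, reagent from where it was at the start of the episode below 0.02 m); the robot touches nothing.
It fails at once if an up key is pressed more than 4.5 mm in while another is still latched ((value of joint key_a above 0.0045 m and value of joint key_b above 0.0022 m) or (value of joint key_a above 0.0045 m and value of joint key_c above 0.0022 m) or (value of joint key_a above 0.0045 m and value of joint key_d above 0.0022 m) or (value of joint key_b above 0.0045 m and value of joint key_a above 0.0022 m) or (value of joint key_b above 0.0045 m and value of joint key_c above 0.0022 m) or (value of joint key_b above 0.0045 m and value of joint key_d above 0.0022 m) or (value of joint key_c above 0.0045 m and value of joint key_a above 0.0022 m) or (value of joint key_c above 0.0045 m and value of joint key_b above 0.0022 m) or (value of joint key_c above 0.0045 m and value of joint key_d above 0.0022 m) or (value of joint key_d above 0.0045 m and value of joint key_a above 0.0022 m) or (value of joint key_d above 0.0045 m and value of joint key_b above 0.0022 m) or (value of joint key_d above 0.0045 m and value of joint key_c above 0.0022 m)).
It fails at once if a loose thing is lifted or shoved more than 30 mm (distance of any of stir_bar, weigh_jar, beaker, flask, spatula, vial, reagent from where it was at the start of the episode above 0.03 m).
It also fails if it takes over 58 s, if anything falls off the work surface, if the arm or the gripper's body presses on something with over 40 N, if the wrist force passes 120 N, or if a joint passes its speed limit or range.

### The arm

A 6-joint arm with a two-finger parallel gripper is mounted at the origin on the work surface. World frame = base frame: x ahead of the robot, y to its left, z up, the work surface at z = 0. Lengths are in mm, angles in rad, forces in N, time in s.
With the tool pointing down it reaches from about 300 to 775 mm from the base axis. Payload 14.6 kg.
Tool frame: the origin (TCP) lies between the finger pads; the fingertips stand 25 mm ahead of it and the grasp point (between the pads) lies 6 mm ahead of it; z points along the fingers, y is the line along which they close (so a half turn about z gives the same grasp; the last joint's range is limited). The gripper opens to 94 mm and grips with 3 to 60 N. Pads are 16 mm wide; open, the fingers measure 119 mm over their backs; the gripper's body (75 mm by 177 mm) begins 78 mm behind the grasp point.
Start: joints at [1.035, 0.3, 1.521, -0, 1.321, -0.067], TCP at [248.495, 490.652, 230.446] pointing down, gripper open.
Joint ranges: [-3.03, 3.03], [-0.79, 2.21], [0.23, 2.52], [-1.04, 4.18], [0, 3.07], [-2.55, 2.55]. Speed limits (rad/s): [2.22, 2.22, 2.57, 3.14, 3.14, 3.14].

### API

Orientations are given as [roll, pitch, yaw] about the fixed x, y, z axes, in that order (R = Rz(yaw) Ry(pitch) Rx(roll)).
In Python, from cell import manip gives the robot as it stands. The module is installed in compiled form; this text tells all that it offers.
- The arm moves only by the tool step_arm, never from a script. Its argument "series" is one flat list of numbers, 5 for each row, row after row: the shift along the world's x, y, z in mm, then the turn about the world's z in rad, then the closure, from 0 (fully open) to 1 (shut). In form: [dx, dy, dz, spin, jaw, dx, dy, dz, spin, jaw, ...]. A call has 1 to 20 rows; each row shifts and turns the commanded pose from where the row before left it; what a row does not reach is not made up. A row lasts 1/8 s, in which the tool goes at most 62.5 mm and 10.7 degrees, less where a joint would pass 70% of its speed; a pose out of reach is approached as far as the arm can. A call is refused whole if a number of a shift passes 62.5 or a number of a turn 0.188, either way. A call with a gripper value outside its range is refused whole. The fingers move at their own pace and stop on an object; "squeeze" is the grip in N (left out, the last holds). Time passes only in rows, so rows that do not move let the fingers close. It gives the time, the measured TCP pose, the force, the opening and the grip force at its end, in the units of the state.
- manip.read_state(): the state, without advancing time (a new reading comes with each control period).
- manip.camera(name): name is "scene" or "top" or "wrist"; returns (picture, depth): 384x512x3 uint8, blue, green, red; 384x512 float32, mm along the optical axis (not along the pixel's ray), 0 where there is no reading.
- manip.camera_info(name): a dict with "fovy" (degrees; the focal length in pixels is half the picture's height over the tangent of half this angle, whatever the lens; pixels are square), "cx", "cy" (the principal point, pixels), "k1" (the pictures are not rectified: a ray, as slopes to the right and down, at radius r is drawn at 1 + k1 r^2 times it, then the intrinsics apply), "eye" and "orientation" of the camera in the world. Camera axes: x right, y down, z forward; pixel columns grow to the right and rows downward; lengths in mm; the calibration is good to about 2 mm. A picture is of the moment at which its call begins: read the wrist's pose just before it. camera_info takes no time and is no camera call; for the wrist camera it gives the pose at the moment of the call.
- manip.sign_off(): hands the job in; it is judged then, once.
The state is a dict: "clock": time; "joints": joint angles; "qd": joint speeds; "effort": joint torques, N m; "eef_pos": TCP position; "eef_rot": TCP orientation; "wrist_force": force on the tool from outside, world axes, zero at the start; "moment": the same for the moment, N m; "finger_gap": finger opening in mm; "finger_force": force on a finger pad.
Only numpy, scipy, OpenCV 4.12 (cv2) and the standard library are available. Lean on these libraries where they do the work, as an engineer would, in place of code of your own. Each camera call takes 0.05 s, during which the arm holds its last target. There are 200 camera calls.

## Working session

There is one attempt and no reset: what is moved stays moved. The work goes in short steps, Python scripts to look and compute and a tool call to move; the robot and the scene stay as the last step left them, time stands still between calls to the robot, and variables do not carry over. Pictures are saved under pics/ and viewed, at most 10 in all, crops included, and the job is handed in when it is done.

Besides the shell and the picture viewer there is one more tool, called after "Call:" as a command line: name --argument value ..., lists and objects as JSON in quotes. step_arm: Moves the arm, as the interface text tells. Its arguments: {"type":"object","properties":{"series":{"type":"array"},"squeeze":{"type":"number"}},"required":["series"]}

```bash
mkdir -p pics; cat > h.py <<'E'
import numpy as np, cv2
from cell import manip
from scipy.spatial.transform import Rotation as R
def info(n): return manip.camera_info(n)
def rays(i,uv,h=384):
    f=h/2/np.tan(np.radians(i['fovy'])/2)
    K=np.array([[f,0,i['cx']],[0,f,i['cy']],[0,0,1.]])
    p=cv2.undistortPoints(np.float64(uv).reshape(-1,1,2),K,np.array([i['k1'],0,0,0,0.]))[:,0]
    o=np.array(i['orientation'],float)
    M=o if o.shape==(3,3) else R.from_euler('xyz',o).as_matrix()
    return np.c_[p,np.ones(len(p))]@M.T, np.array(i['eye'])
def onplane(i,uv,z):
    d,e=rays(i,uv); return e+d*((z-e[2])/d[:,2])[:,None]
def withdepth(i,uv,dep):
    d,e=rays(i,uv); z=np.array([dep[int(round(v)),int(round(u))] for u,v in uv]); return e+d*z[:,None]
E
python3 - <<'E'
from h import *
a={}
for n in("scene","top"):
    i=info(n);print(n,i);p,d=manip.camera(n);np.savez(f'{n}.npz',p=p,d=d);a[n]=p
cv2.imwrite('pics/top1.png',cv2.resize(a['top'],(800,600)));cv2.imwrite('pics/scene1.png',cv2.resize(a['scene'],(800,600)))
print(manip.read_state())
E
```

```text
scene {'fovy': 53.473524857677376, 'cx': 252.59681697329353, 'cy': 194.11533167651464, 'k1': -0.08805691968672491, 'eye': array([1013.75268791,  -13.14221559,  682.66294637]), 'orientation': array([-2.52322588, -0.00761922,  1.52051002])}
top {'fovy': 42.92469800369121, 'cx': 251.15892296979905, 'cy': 185.68178870206853, 'k1': -0.20740264686366733, 'eye': array([ 420.88109658,   43.58146165, 1278.10697309]), 'orientation': array([-3.01618339e+00, -9.40565906e-04, -1.59358569e+00])}
{'clock': 0.1, 'joints': array([ 1.03540659e+00,  3.00385671e-01,  1.52150877e+00, -1.54950125e-05,
        1.32069662e+00, -6.66230321e-02]), 'qd': array([ 0.00015044,  0.00032445, -0.00296145, -0.00020878, -0.00100928,
        0.00020889]), 'effort': array([ 1.95813154e-03, -5.32646799e+01, -3.53282726e+01,  7.09909969e-02,
        2.35158240e-02, -1.51103832e-04]), 'eef_pos': array([248.39449028, 490.48326893, 229.96376665]), 'eef_rot': array([-3.14059547e+00, -5.14916148e-05,  2.67282977e+00]), 'wrist_force': array([-0.32305153,  0.02949119,  0.22624926]), 'moment': array([-0.01274581, -0.03067721, -0.00101379]), 'finger_force': 0.0, 'finger_gap': 93.93482802565454}
```

View pics/top1.png

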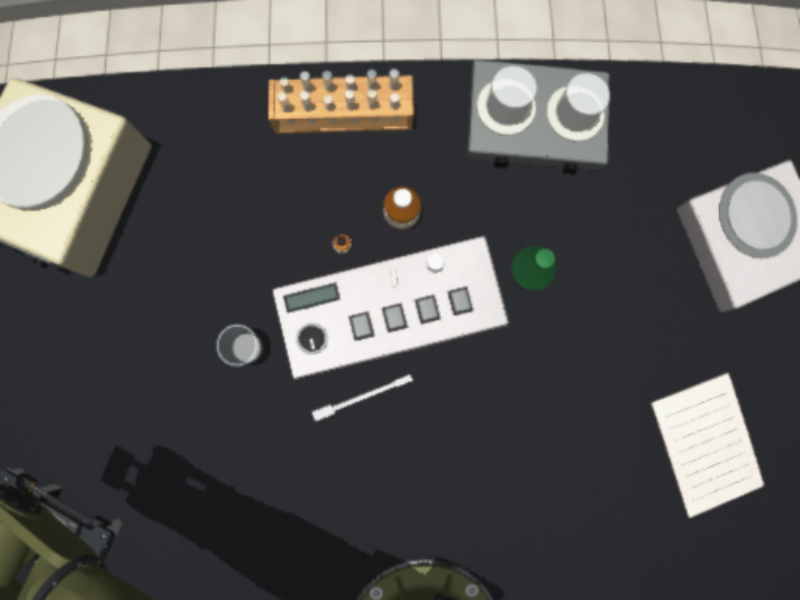

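View pics/scene1.png

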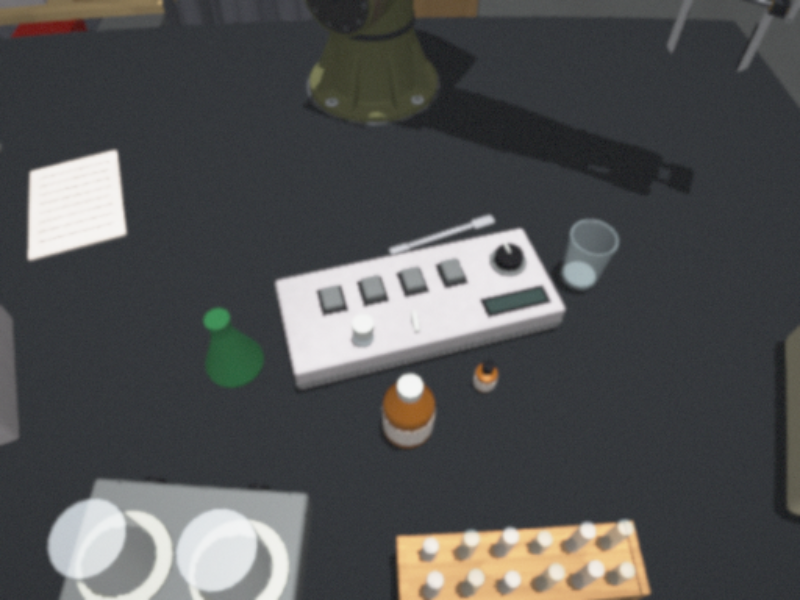

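Top view (800x600): the white box has corners near (273,290), (486,237), (507,324) and (294,377). The dial is at (312,338) and the keys at (361,326), (395,317), (428,309) and (460,300). The scene view matches this layout, with the jar and stir bar on the far side of the keys.

```bash
python3 - <<'E'
from h import *
for n in("top","scene"):
    z=np.load(n+'.npz');p,d=z['p'],z['d'];i=info(n)
    s=800/512
    g=cv2.cvtColor(p,cv2.COLOR_BGR2GRAY)
    m=(g>150).astype(np.uint8)
    cs,_=cv2.findContours(m,cv2.RETR_EXTERNAL,cv2.CHAIN_APPROX_NONE)
    seed=(390/s,350/s) if n=="top" else (400/s,345/s)
    c=[c for c in cs if cv2.pointPolygonTest(c,seed,False)>=0][0]
    w=onplane(i,c[:,0],50.)[:,:2].astype(np.float32)
    r=cv2.minAreaRect(w);print(n,r, np.round(cv2.boxPoints(r)))
    fm=np.zeros_like(m);cv2.drawContours(fm,[c],-1,1,-1)
    k=((g<140)&(fm>0)).astype(np.uint8)
    cs,_=cv2.findContours(k,cv2.RETR_EXTERNAL,cv2.CHAIN_APPROX_NONE)
    for q in cs:
        a=cv2.contourArea(q)
        if a<80: continue
        (cx,cy),_,_=cv2.minAreaRect(q)
        mm=np.zeros_like(m);cv2.drawContours(mm,[q],-1,1,-1)
        ins=cv2.erode(mm,np.ones((5,5)))>0
        v,u=np.nonzero(ins&(d>0));P=withdepth(i,np.c_[u,v],d) if len(u) else np.zeros((1,3))
        print(a,np.round([cx*s,cy*s]),'pl53',np.round(onplane(i,[(cx,cy)],53.)[0],1),'depth med z',np.round(np.median(P[:,2]),1),len(u))
E
```

```text
top ((549.9718017578125, 44.41191101074219), (148.681396484375, 357.8561706542969), 12.905973434448242) [[ 438.  202.]
 [ 517. -147.]
 [ 662. -113.]
 [ 582.  235.]]
201.0 [311. 338.] pl53 [501.4 171.9  53. ] depth med z 67.5 104
181.0 [361. 326.] pl53 [518.5  91.2  53. ] depth med z 63.0 91
178.0 [394. 317.] pl53 [531.   37.4  53. ] depth med z 63.7 88
181.5 [427. 309.] pl53 [543.4 -15.6  53. ] depth med z 63.9 92
180.0 [460. 301.] pl53 [555.6 -69.6  53. ] depth med z 60.1 88
347.0 [311. 297.] pl53 [566.3 171.2  53. ] depth med z 50.8 191
scene ((534.9668579101562, 42.28871154785156), (186.42298889160156, 358.91131591796875), 13.050699234008789) [[ 404.  196.]
 [ 485. -154.]
 [ 666. -111.]
 [ 585.  238.]]
97.0 [332. 300.] pl53 [557.6 -67.7  53. ] depth med z 54.7 2
420.5 [515. 300.] pl53 [568.8 171.5  53. ] depth med z 50.9 238
102.5 [372. 291.] pl53 [545.  -14.5  53. ] depth med z 57.7 12
99.5 [412. 282.] pl53 [532.   38.8  53. ] depth med z 56.6 7
99.0 [449. 278.] pl53 [527.8  88.8  53. ] depth med z 57.6 8
265.5 [508. 258.] pl53 [496.6 174.   53. ] depth med z 66.9 140
```

The box centre is at about (550, 44) with a yaw of 12.9°, and the four keys fall where the layout predicts. The fourth key reads 3 mm lower than the others, so it looks latched. I'll move above the row, close the gripper, and check from near.

Call:
step_arm --series '[20.6,-34.2,0,-0.0627,1,20.6,-34.2,0,-0.0627,1,20.6,-34.2,0,-0.0627,1,20.6,-34.2,0,-0.0627,1,20.6,-34.2,0,-0.0627,1,20.6,-34.2,0,-0.0627,1,20.6,-34.2,0,-0.0627,1,20.6,-34.2,0,-0.0627,1,20.6,-34.2,0,-0.0627,1,20.6,-34.2,0,-0.0627,1,20.6,-34.2,0,-0.0627,1,20.6,-34.2,0,-0.0627,1,20.6,-34.2,0,-0.0627,1,20.6,-34.2,0,-0.0627,1,0,0,0,0,1,0,0,0,0,1]' --squeeze 5

```text
clock: 2.1
eef_pos: [536.5, 12.2, 230.2]
eef_rot: [-3.141, -0.0, 1.796]
wrist_force: [0.5, -0.6, -0.8]
finger_gap: 0.4
finger_force: 0.0
```

```bash
python3 - <<'E'
from h import *
i=info('wrist');p,d=manip.camera('wrist');np.savez('w1.npz',p=p,d=d,i=np.array(i,dtype=object));cv2.imwrite('pics/w1.png',cv2.resize(p,(800,600)))
print(i);print(manip.read_state())
E
```

```text
{'fovy': 68.89943297866046, 'cx': 253.36279870135965, 'cy': 187.82699286554268, 'k1': -0.05175681959904425, 'eye': array([520.78208818,  80.22989593, 384.55106728]), 'orientation': array([ 2.89557451e+00, -9.81788004e-05,  2.23940312e-01])}
{'clock': 2.15, 'joints': array([-4.49410162e-02,  2.70534214e-01,  1.55903034e+00,  1.46305241e-04,
        1.31252529e+00, -2.70296027e-01]), 'qd': array([ 0.00781118, -0.00564791, -0.00166703, -0.00244682,  0.00099606,
        0.00056141]), 'effort': array([-8.60290267e-01, -5.07896698e+01, -3.52757585e+01,  4.49387461e-02,
        2.87609483e-02,  9.81392077e-05]), 'eef_pos': array([536.48401914,  12.54539057, 230.28710377]), 'eef_rot': array([-3.14115128e+00, -2.69057478e-04,  1.79611388e+00]), 'wrist_force': array([ 0.18899824,  0.61788394, -0.2746496 ]), 'moment': array([-0.03088588,  0.07769726,  0.02493499]), 'finger_force': 0.0, 'finger_gap': 0.28585828042441747}
```

View pics/w1.png

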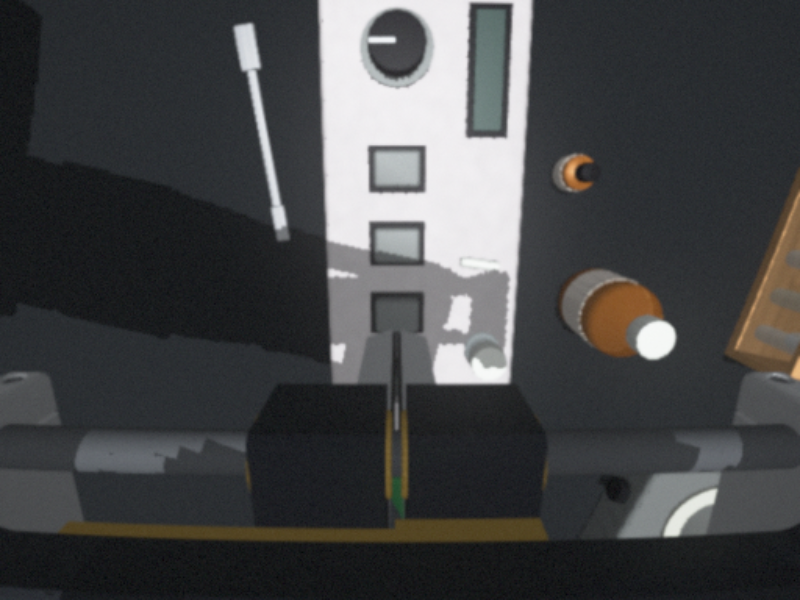

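The wrist view shows the dial at (397,45) and the keys at (397,169), (397,243) and (397,312), with the fourth hidden behind the closed fingers. The fingers line up with the row.

```bash
python3 - <<'E'
from h import *
z=np.load('w1.npz',allow_pickle=True);p,d,i=z['p'],z['d'],z['i'].item()
s=800/512
g=cv2.cvtColor(p,cv2.COLOR_BGR2GRAY)
ax=np.radians(12.9);c,sn=np.cos(ax),np.sin(ax)
for (u,v) in [(397,169),(397,243)]:
    u/=s;v/=s
    x0,x1,y0,y1=int(u-24),int(u+25),int(v-20),int(v+21)
    m=(g[y0:y1,x0:x1]<105).astype(np.uint8)
    n,l,st,ce=cv2.connectedComponentsWithStats(m)
    # frame: largest comp
    cs,_=cv2.findContours(m,cv2.RETR_EXTERNAL,cv2.CHAIN_APPROX_NONE);q=max(cs,key=cv2.contourArea)
    r=cv2.minAreaRect(q);cen=(r[0][0]+x0,r[0][1]+y0)
    W=onplane(i,[cen],53.)[0]
    du=np.array([(a,b) for a in range(int(u)-8,int(u)+9) for b in range(int(v)-6,int(v)+7)])
    P=withdepth(i,du,d)
    print(np.round(W,1),r[1],'cap z',np.round(np.median(P[:,2]),2), 'cap ctr',np.round(P.mean(0),1))
v,u=int(200/s),int(345/s);print('box z',withdepth(i,[(u,v)],d))
E
```

```text
[518.5  90.9  53. ] (28.0, 35.0) cap z 64.16 cap ctr [519.1  90.6  65.6]
[530.8  37.1  53. ] (26.0, 35.0) cap z 63.97 cap ctr [530.8  39.8  64. ]
box z [[485.34173312  60.24910072  50.96007023]]
```

Call:
step_arm --series '[-3.5,16,-15,0,1,-3.5,16,-15,0,1,-3.5,16,-15,0,1,-3.5,16,-15,0,1,-3.5,15,-15,0,1,0,0,-15,0,1,0,0,-15,0,1,0,0,-15,0,1,0,0,0,0,1,0,0,0,0,1]'

```text
clock: 3.4
eef_pos: [519.7, 90.7, 110.8]
eef_rot: [3.141, 0.0, 1.795]
wrist_force: [0.3, -0.8, -0.5]
finger_gap: 0.3
finger_force: 0.0
```

Call:
step_arm --series '[0,0,-10,0,1,0,0,-8,0,1,0,0,-1,0,1,0,0,-1,0,1,0,0,0,0,1,0,0,0,0,1]'

```text
clock: 4.15
eef_pos: [519.5, 90.9, 90.6]
eef_rot: [3.141, 0.0, 1.795]
wrist_force: [-0.8, 0.3, -1.4]
finger_gap: 0.4
finger_force: 0.0
```

Call:
step_arm --series '[0,0,-1,0,1,0,0,0,0,1]'

```text
clock: 4.4
eef_pos: [519.4, 90.8, 89.4]
eef_rot: [-3.142, -0.0, 1.795]
wrist_force: [0.3, -0.3, 0.6]
finger_gap: 0.7
finger_force: 0.0
```

Call:
step_arm --series '[0,0,-0.5,0,1,0,0,0,0,1]'

```text
clock: 4.65
eef_pos: [519.4, 90.8, 89.0]
eef_rot: [3.142, -0.0, 1.795]
wrist_force: [-1.3, -0.1, 1.4]
finger_gap: 0.5
finger_force: 0.6
```

Call:
step_arm --series '[0,0,-0.5,0,1,0,0,0,0,1]'

```text
clock: 4.9
eef_pos: [519.4, 90.9, 88.5]
eef_rot: [3.142, -0.0, 1.795]
wrist_force: [-0.5, -0.7, 1.6]
finger_gap: 0.2
finger_force: 1.0
```

Call:
step_arm --series '[0,0,-0.5,0,1,0,0,0,0,1]'

```text
clock: 5.15
eef_pos: [519.4, 90.9, 88.0]
eef_rot: [3.142, 0.0, 1.795]
wrist_force: [-0.0, 0.4, 2.7]
finger_gap: 0.7
finger_force: 1.3
```

Call:
step_arm --series '[0,0,-0.5,0,1,0,0,0,0,1]'

```text
clock: 5.4
eef_pos: [519.4, 90.9, 87.4]
eef_rot: [-3.142, -0.0, 1.795]
wrist_force: [-0.4, 0.2, 2.4]
finger_gap: 0.3
finger_force: 1.6
```

The first key gave a clear contact of about 2.5 N at a TCP height of about 88 mm, so it is up. I'll tap the second key to the same depth.

Call:
step_arm --series '[0,0,10,0,1,0,0,8,0,1,4,-18,0,0,1,4,-18,0,0,1,4,-17.5,0,0,1,0,0,0,0,1,0,0,-10,0,1,0,0,-5,0,1,0,0,-1,0,1,0,0,-1,0,1,0,0,0,0,1,0,0,0,0,1]'

```text
clock: 6.9
eef_pos: [531.5, 37.4, 88.6]
eef_rot: [3.141, -0.0, 1.795]
wrist_force: [-1.1, 1.6, 2.4]
finger_gap: 0.4
finger_force: 0.9
```

Call:
step_arm --series '[0,0,-0.5,0,1,0,0,0,0,1]'

```text
clock: 7.15
eef_pos: [531.5, 37.4, 88.0]
eef_rot: [3.141, -0.0, 1.795]
wrist_force: [-0.0, 1.9, 2.7]
finger_gap: 0.6
finger_force: 1.3
```

Call:
step_arm --series '[0,0,-0.5,0,1,0,0,0,0,1]'

```text
clock: 7.4
eef_pos: [531.5, 37.4, 87.5]
eef_rot: [3.141, -0.0, 1.795]
wrist_force: [-0.3, 2.3, 2.8]
finger_gap: 0.7
finger_force: 1.6
```

Call:
step_arm --series '[0,0,10,0,1,0,0,8,0,1,4,-18,0,0,1,4,-18,0,0,1,4,-17.5,0,0,1,0,0,0,0,1,0,0,-10,0,1,0,0,-5,0,1,0,0,-1,0,1,0,0,-1,0,1,0,0,0,0,1,0,0,0,0,1]'

```text
clock: 8.9
eef_pos: [543.5, -16.0, 88.6]
eef_rot: [3.141, 0.0, 1.795]
wrist_force: [0.1, 1.2, 2.0]
finger_gap: -0.0
finger_force: 0.9
```

Call:
step_arm --series '[0,0,-0.5,0,1,0,0,0,0,1]'

```text
clock: 9.15
eef_pos: [543.5, -16.1, 88.0]
eef_rot: [3.141, -0.0, 1.795]
wrist_force: [0.0, 1.2, 2.5]
finger_gap: 0.5
finger_force: 1.3
```

Call:
step_arm --series '[0,0,-0.5,0,1,0,0,0,0,1]'

```text
clock: 9.4
eef_pos: [543.5, -16.1, 87.5]
eef_rot: [3.141, -0.0, 1.795]
wrist_force: [-0.1, 2.3, 2.5]
finger_gap: 0.4
finger_force: 1.6
```

The third key is also up. For the fourth I'll stop at 87.5 mm first, where a latched key should give no contact.

Call:
step_arm --series '[0,0,10,0,1,0,0,8,0,1,4,-18,0,0,1,4,-18,0,0,1,4,-17.5,0,0,1,0,0,0,0,1,0,0,-10,0,1,0,0,-6,0,1,0,0,-1,0,1,0,0,-1,0,1,0,0,0,0,1,0,0,0,0,1]'

```text
clock: 10.9
eef_pos: [555.5, -69.6, 87.6]
eef_rot: [3.141, 0.0, 1.795]
wrist_force: [0.0, 0.4, -0.3]
finger_gap: 0.5
finger_force: 0.0
```

Call:
step_arm --series '[0,0,-1,0,1,0,0,0,0,1]'

```text
clock: 11.15
eef_pos: [555.4, -69.7, 86.4]
eef_rot: [3.142, 0.0, 1.795]
wrist_force: [0.4, -0.4, -0.2]
finger_gap: 0.5
finger_force: 0.0
```

Call:
step_arm --series '[0,0,-0.5,0,1,0,0,0,0,1]'

```text
clock: 11.4
eef_pos: [555.4, -69.6, 86.1]
eef_rot: [3.142, 0.0, 1.795]
wrist_force: [-1.5, -0.4, 3.5]
finger_gap: 0.0
finger_force: 1.8
```

No contact until 86.1 mm, then 3.5 N, so the fourth key is the latched one. I'll press it all the way in.

Call:
step_arm --series '[0,0,0,0,1,0,0,-1,0,1,0,0,-1,0,1,0,0,0,0,1]'

```text
clock: 11.9
eef_pos: [555.4, -69.7, 84.1]
eef_rot: [3.141, 0.0, 1.795]
wrist_force: [-1.4, 0.1, 6.3]
finger_gap: 0.5
finger_force: 3.1
```

Call:
step_arm --series '[0,0,-0.7,0,1,0,0,0,0,1]'

```text
clock: 12.15
eef_pos: [555.4, -69.7, 83.4]
eef_rot: [3.141, 0.0, 1.795]
wrist_force: [-1.9, 0.3, 4.9]
finger_gap: 0.4
finger_force: 2.9
```

Call:
step_arm --series '[0,0,-0.5,0,1,0,0,0,0,1]'

```text
clock: 12.4
eef_pos: [555.5, -69.7, 83.3]
eef_rot: [3.141, 0.0, 1.795]
wrist_force: [-4.3, 0.7, 9.1]
finger_gap: 0.6
finger_force: 4.8
```

Call:
step_arm --series '[0,0,-0.4,0,1,0,0,0,0,1]'

```text
clock: 12.65
eef_pos: [555.5, -69.7, 83.1]
eef_rot: [3.141, 0.0, 1.795]
wrist_force: [-5.3, -0.2, 12.6]
finger_gap: 0.4
finger_force: 6.3
```

Call:
step_arm --series '[0,0,2,0,1,0,0,10,0,1,0,0,20,0,1,0,0,30,0,1,0,-25,30,0,1,0,-25,30,0,1,0,-25,0,0,1,0,-25,0,0,1,0,0,0,0,1,0,0,0,0,1]'

```text
clock: 13.9
eef_pos: [555.4, -169.1, 204.3]
eef_rot: [-3.141, -0.0, 1.795]
wrist_force: [0.2, 0.7, -0.7]
finger_gap: 0.1
finger_force: 0.0
```

```bash
python3 - <<'E'
from h import *
i=info('wrist');p,d=manip.camera('wrist');pt,dt=manip.camera('top');it=info('top')
z0=np.load('top.npz');s=800/512
for n,x,y in [(1,518.5,91.2),(2,531,37.4),(3,543.2,-15.8),(4,555.4,-69.6)]:
    out=[]
    for im,dd in((i,d),(it,dt)):
        f=192/np.tan(np.radians(im['fovy'])/2);M=R.from_euler('xyz',im['orientation']).as_matrix()
        c=M.T@(np.array([x,y,64])-im['eye']);a=c[:2]/c[2];a=a*(1+im['k1']*(a@a))*f+[im['cx'],im['cy']]
        g=np.array([(a[0]+q,a[1]+w) for q in range(-4,5) for w in range(-4,5)])
        if (g.min()<0) or g[:,0].max()>511 or g[:,1].max()>383: out.append(None);continue
        out.append(round(float(np.median(withdepth(im,g,dd)[:,2])),2))
    print(n,out)
cv2.imwrite('pics/w2.png',cv2.resize(p,(800,600)))
E
```

```text
1 [None, 63.07]
2 [None, 63.57]
3 [63.94, 63.51]
4 [64.25, 63.29]
```

View pics/w2.png

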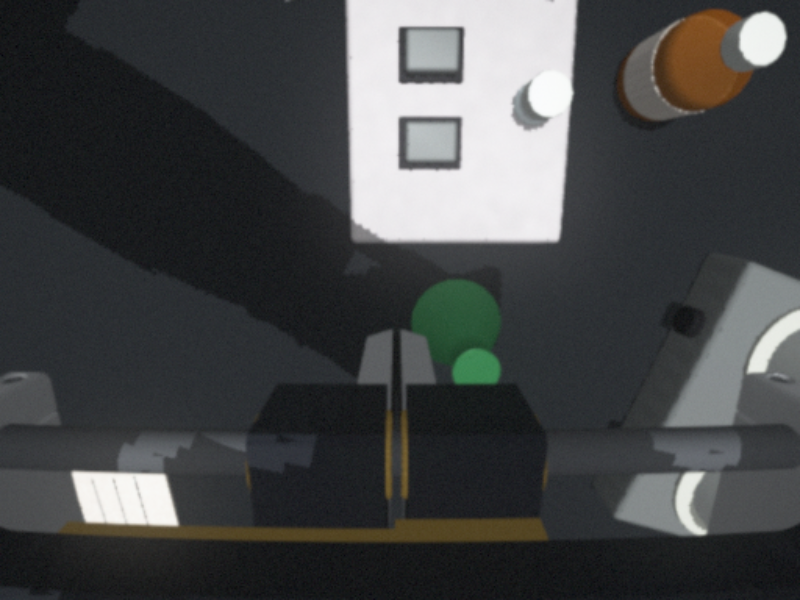

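The picture shows keys 3 and 4 at (431,50) and (431,141). All four caps now read about 63–64 mm high, so all are up, and the jar and flask are still standing. Nothing is touching the arm, so I'm handing in.

```bash
python3 -c "
from cell import manip
print(manip.sign_off())"
```

```text
the job is handed in; nothing more can be done
None
```

I tapped all four keys lightly in order from the dial, then pressed in and released the latched fourth key; all four read up at the last check and the job is handed in (no verdict was returned).

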